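# Locate a lens carrier plate on its dowels and end stop and lock it

## Robot

A 6-joint arm with a two-finger parallel gripper is mounted at the origin on a cart in front of the work surface, level with it; the furniture and walls round the work are solid. World frame = base frame: x ahead of the robot, y to its left, z up, the work surface at z = 0. Lengths are in m, angles in rad, forces in N, time in s.
With the tool pointing down it reaches from about 0.275 to 0.875 m from the base axis. Payload 12.5 kg.
Tool frame: the origin (TCP) lies at the very end of the fingers, on their centre line; the grasp point (between the pads) lies 19 mm behind it; x points along the fingers, y is the direction in which the jaws open and shut, and the axes are right-handed (so a half turn about x gives the same grasp; the last joint's range is limited). The gripper opens to 85 mm and grips with 20 to 120 N. Pads are 22 mm wide; open, the fingers measure 114 mm over their backs; the gripper's body (76 mm by 85 mm) begins 54 mm behind the grasp point. The pads swing forward as they close: fully open they stand 13 mm farther back than shut.
Start: joints at [1.146, 0.351, 1.652, -0, 1.139, -0.085], TCP at [0.183, 0.519, 0.231] pointing down, gripper open.
Joint ranges: [-2.75, 2.75], [-0.79, 2.1], [0.01, 2.65], [-1.57, 4.71], [0.07, 3.14], [-2.87, 2.87]. Speed limits (rad/s): [2.22, 2.22, 2.79, 3.14, 3.14, 3.14].

## Interface

Orientations are given as a 3x3 rotation matrix whose columns are the frame's x, y, z axes.
In Python, from bench import manip gives the robot as it stands. Calls block until the motion is done:
- manip.move_ptp(position, orientation): joint-space move of the TCP to a pose.
- manip.move_l(position, attitude=None, max_speed=0.15): straight line of the TCP; attitude=None keeps the orientation; max_speed is the mean speed in m/s.
- manip.move_j(angles): joint-space move.
- manip.set_gripper(opening, effort=None): opening from 0.0 (shut) to 1.0 (fully open); effort is the grip in N (None keeps the last); returns when the fingers have stopped.
- manip.dwell(seconds).
- manip.inverse_kinematics(position, orientation): joint angles nearest the present ones, or None.
- manip.grab_frame(name): name is "scene" or "top" or "wrist"; returns (picture, depth): 420x560x3 uint8, red, green, blue; 420x560 float32, m along the optical axis (not along the pixel's ray), 0 where there is no reading.
- manip.get_calibration(name): a dict with "camera_matrix" (3x3 intrinsics, pixels), "R" (3x3) and "t" (3): a world point X has camera coordinates R X + t. Camera axes: x right, y down, z forward; pixel columns grow to the right and rows downward; lengths in m; the calibration is good to about 2 mm. A picture is of the moment at which its call begins: read the wrist's pose just before it. get_calibration takes no time and is no camera call; for the wrist camera it gives the pose at the moment of the call.
A pose or a line that the arm cannot do raises manip.Unreachable and nothing moves.
- manip.sign_off(): hands the job in, once; it reports no verdict.
Trained networks look in the newest picture that a camera, given by its name, has taken for a name from the list of things; names that differ only in an ending like _2 or _b are one class to them, and where a whole thing is asked for, a point or a joint stands for the part that bears it (a point fixed in the world has none). Each returns a list of dicts, best first, with "confidence" (0 to 1); they miss things now and then, are a little off and sometimes report something else, mostly with a low value. They report only what shows in the picture. A call takes as long as a camera call. They do not tell look-alikes from the thing itself.
- manip.look_for(camera, name): "at" ([x, y, z] in m, in world coordinates, good to about 4 mm: the middle of the surface that is visible of it).
Readings, each from a call of its own:
- manip.current_time(): time.
- manip.current_qpos(): joint angles.
- manip.current_joint_vel(): joint speeds.
- manip.current_joint_torque(): joint torques, N m.
- manip.current_ee_pos(): TCP position.
- manip.current_tcp_rot(): TCP orientation.
- manip.current_force(): force on the tool from outside, world axes, zero at the start.
- manip.current_ft_torque(): the same for the moment, N m.
- manip.current_grip_width(): opening from 0.0 (shut) to 1.0 (fully open).
Only numpy, scipy, OpenCV 4.12 (cv2) and the standard library are available. Lean on these libraries where they do the work, as an engineer would, in place of code of your own. Each camera call takes 0.05 s, during which the arm holds its last target. There are 200 camera calls.

## Task

Take the carrier plate with the mounted lens out of the job tray by its knob, lay it flat on the bed of the drilling jig with its bevelled corner at the open clamp, and push it gently (about 5 N each way, never over 10 N) until it bears on both dowel pins and on the end stop all at the same time; the stop screw is set differently for every job. Only then swing the clamp lever clockwise all the way round, without forcing, to lock the plate there, and leave the little glue bottle standing where it is.

Things in the scene. Friction and masses are not known exactly. Their poses are not given: they have to be found in the camera images.
- plate: metal plate 100 (x) x 116 (y) x 10 mm, 0.45 to 0.65 kg, origin at the centre of its underside, z up; its corner at -x -y is bevelled at 45 degrees, 28 mm off each side. A clear lens 65 mm wide is held on its middle by a black eight-sided upright knob, 26 mm across flats (flats face x, y and the diagonals), 19 to 49 mm above the underside; weight centred within 3 mm of it. Starts in the tray.
- jig: drilling jig, fixed: dark steel base 160 x 182 mm, 18 mm high; origin on the worktop under the seat, z up; dowels on its +x side, end stop at +y, clamp at the -x -y corner. The ground steel bed, 22 mm above the worktop, spans x -29 to 45, y -36 to 52 mm; the plate slides on it easily (friction about 0.12). At x 68, y 69 mm stands a 74 mm high post with the drill guide arm parked to the back.
- seat (a point): point on the bed (22 mm above the worktop), axes as the jig's: fully home, the plate's origin lies here in x with its axes parallel to these, and in y here plus the setting of the stop screw, which may be anything from -5 to +5 mm and is not reported
- dowel_left: steel dowel pin, 10 mm in diameter, top 14 mm above the bed; origin on its axis at the base plate, at x 55, y +46 mm from the seat; the plate's +x edge bears on it
- dowel_right: the other dowel pin, alike, at x 55, y -46 mm from the seat
- end_stop: steel block, top 15 mm above the bed, with an adjustable stop screw (10 mm in diameter, axis 5 mm above the bed) that points to -y of the jig; the plate's +y edge bears on its tip. Origin at the base plate under the tip in its middle setting, at x 4, y +58 mm from the seat; the tip really stands up to 5 mm nearer or farther in y, as set for the job (not reported: feel or see it)
- clamp (a joint): turn of the clamp lever about its fixed upright pivot, clockwise from above: 0 open (starts at 0 to 0.15), 2.44 rad locked at its stop; turns with 2 to 5 N at the knob, stays where left. It drives an eccentric cam through a spring: open, the cam leaves 9 to 16 mm (by stop setting) to the seated bevel, square to it; it bears from 1.1 rad at the earliest and then loads the plate with 6 to 8 N.
- lever_knob (a point): grip point on the black round upright knob at the end of the clamp lever: knob 18 mm in diameter, 42 to 70 mm above the worktop, this point 57 mm above it and 55 mm from the pivot. At joint value 0 the lever points from the pivot along 330 degrees in the jig's frame (0 is its +x, 90 its +y), at 2.44 along 190 degrees
- clamp_pivot (a point): point on the clamp's upright pivot axis at the height of the lever_knob point, 57 mm above the worktop; fixed in the jig at x -48.9, y -56.9 mm from the seat
- job_tray: lilac open job tray, 178 (x) x 237 (y) x 55 mm, loose, origin at the centre of its underside, inner floor 2 mm up, walls 4 mm thick, inner floor 142 x 200 mm
- glue_bottle: small dark blue bottle with a red cap, 24 mm in diameter, 78 mm high, loose, origin at the centre of its foot; stands in front between tray and jig, to be left standing
Not all that is in view belongs to the job. What is shaped like the glue_bottle but orange or pink is not meant.

How it is judged:
By the outcome, as a careful person would: the job done as asked, in the order asked, and still so for the second after the job is handed in, with the robot touching nothing.
It also fails if it takes over 72 s, if anything falls off the work surface, if the arm or the gripper's body presses on something with over 40 N, if the wrist force passes 120 N, or if a joint passes its speed limit or range.

## Working session

There is one attempt and no reset: what is moved stays moved. The work goes in short steps, each a Python script; the robot and the scene stay as the last script left them, time stands still between calls to the robot, and variables do not carry over. Pictures are saved under pics/ and viewed, about 8 in all and at most 12, crops included, and the job is handed in when it is done.

```bash
ls; mkdir -p pics
python3 - <<'E'
from bench import manip
import cv2,numpy as np
for c in ("scene","top"):
    p,d=manip.grab_frame(c); cv2.imwrite(f"pics/{c}0.png",p[:,:,::-1]); np.savez(f"{c}0.npz",p=p,d=d)
    k=manip.get_calibration(c); print(c,np.round(k["camera_matrix"],1).tolist(),np.round(k["R"],3).tolist(),np.round(k["t"],3).tolist())
    for n in ("plate","jig","dowel_left","end_stop","lever_knob","job_tray","glue_bottle"):
        print(n,[(np.round(r["at"],3).tolist(),round(r["confidence"],2)) for r in manip.look_for(c,n)][:3])
print(manip.current_time())
E
```

```text
pics
scene [[475.7, 0.0, 267.7], [0.0, 475.7, 210.5], [0.0, 0.0, 1.0]] [[0.671, -0.741, -0.02], [-0.537, -0.467, -0.703], [0.512, 0.482, -0.711]] [-0.286, 0.343, 0.684]
plate [([0.491, 0.272, 0.008], 0.95)]
jig [([0.569, -0.059, 0.016], 0.85)]
dowel_left [([0.629, -0.005, 0.025], 0.58)]
end_stop [([0.576, 0.026, 0.031], 0.63), ([0.632, -0.096, 0.026], 0.46)]
lever_knob [([0.544, -0.119, 0.041], 0.55), ([0.491, 0.273, 0.01], 0.5)]
job_tray [([0.498, 0.319, 0.026], 0.61)]
glue_bottle [([0.378, 0.088, 0.035], 0.86), ([0.443, 0.084, 0.037], 0.8), ([0.445, 0.013, 0.038], 0.7)]
top [[414.0, 0.0, 278.5], [0.0, 414.0, 210.5], [0.0, 0.0, 1.0]] [[-0.01, -1.0, 0.002], [-0.981, 0.009, -0.193], [0.193, -0.004, -0.981]] [0.075, 0.499, 0.828]
plate [([0.496, 0.277, 0.014], 0.77)]
jig [([0.576, -0.051, 0.016], 0.66), ([0.486, 0.305, 0.006], 0.23)]
dowel_left [([0.63, -0.006, 0.023], 0.61), ([0.544, -0.116, 0.041], 0.2)]
end_stop [([0.574, 0.031, 0.035], 0.76)]
lever_knob [([0.545, -0.116, 0.043], 0.59)]
job_tray [([0.49, 0.305, 0.008], 0.69)]
glue_bottle []
0.8
```

View pics/scene0.png

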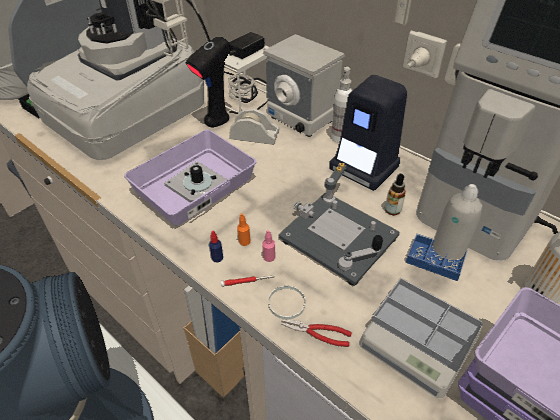

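View pics/top0.png

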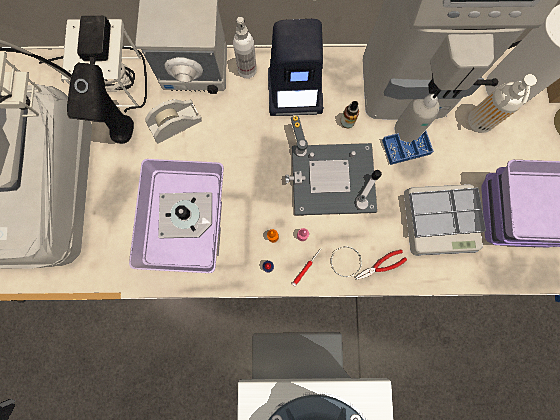

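Scene: the tray with plate is at left (top view: knob ~(183,212)); the jig is in the middle (bed ~(328,176), clamp pivot ~(362,203), lever knob ~(376,175)). The navy bottle with the red cap is at (267,266). Next, wrist views of both.

```bash
cat > h.py <<'E'
from bench import manip
import numpy as np, cv2
def Rd(a):
    c,s=np.cos(a),np.sin(a); return np.array([[0,c,s],[0,s,-c],[-1,0,0.]])
def shot(name,cam="wrist"):
    k=manip.get_calibration(cam); p,d=manip.grab_frame(cam)
    cv2.imwrite(f"pics/{name}.png",p[:,:,::-1]); np.savez(f"{name}.npz",p=p,d=d,K=k["camera_matrix"],R=k["R"],t=k["t"])
    return p,d,k
def cloud(name):
    z=np.load(name+".npz"); K,R,t,d=z["K"],z["R"],z["t"],z["d"]
    v,u=np.mgrid[:420,:560]; P=np.stack([(u-K[0,2])/K[0,0]*d,(v-K[1,2])/K[1,1]*d,d],-1)
    return (P-t)@R, d>0, z["p"]
def onplane(name,uv,h):
    z=np.load(name+".npz"); K,R,t=z["K"],z["R"],z["t"]
    r=R.T@np.linalg.inv(K)@np.array([uv[0],uv[1],1.]); c=-R.T@t
    return c+r*(h-c[2])/r[2]
def F(): return np.asarray(manip.current_force())
E
python3 - <<'E'
from h import *
R=manip.current_tcp_rot();print(np.round(R,2).tolist())
k=manip.get_calibration("wrist"); c=-k["R"].T@k["t"]; print("cam",c, "cam in tool",R.T@(c-manip.current_ee_pos()),np.round(k["R"]@R,2).tolist(),k["camera_matrix"][0,0])
p0=np.array([.49,.275,.3])
for a in (np.pi/2,-np.pi/2,0):
  for q in (p0,[.575,-.055,.3]): print(a,manip.inverse_kinematics(q,Rd(a)))
E
```

```text
[[-0.0, 0.33, 0.94], [0.0, 0.94, -0.33], [-1.0, 0.0, -0.0]]
cam [0.11860877 0.54122155 0.37426262] cam in tool [-0.14296571 -0.00018454 -0.06854307] [[-0.0, 1.0, 0.0], [-0.27, -0.0, 0.96], [0.96, 0.0, 0.27]] 311.029810149021
1.5707963267948966 [ 4.28569442e-01  3.11810878e-01  1.53288462e+00 -4.44089210e-16
  1.29689715e+00 -1.14222688e+00]
1.5707963267948966 [-1.75951385e-01  3.42132373e-01  1.49102753e+00 -4.44089210e-16
  1.30843275e+00 -1.74674771e+00]
-1.5707963267948966 [ 4.28569442e-01  3.11810878e-01  1.53288462e+00 -4.44089210e-16
  1.29689715e+00  1.99936577e+00]
-1.5707963267948966 [-1.75951385e-01  3.42132373e-01  1.49102753e+00 -4.44089210e-16
  1.30843275e+00  1.39484494e+00]
0 [ 4.28569442e-01  3.11810878e-01  1.53288462e+00 -4.44089210e-16
  1.29689715e+00  4.28569442e-01]
0 [-1.75951385e-01  3.42132373e-01  1.49102753e+00 -4.44089210e-16
  1.30843275e+00 -1.75951385e-01]
```

Run:
```python
from h import *
for n,q,names in (("jig1",[.565,-.055,.21],("dowel_left","end_stop","lever_knob","jig","clamp")),("tray1",[.485,.277,.21],("plate","job_tray"))):
    manip.move_ptp(q,Rd(np.pi/2)); shot(n)
    for m in names: print(m,[(np.round(r["at"],3).tolist(),round(r["confidence"],2)) for r in manip.look_for("wrist",m)][:3])
print(manip.current_time())
```

```text
dowel_left [([0.628, -0.005, 0.03], 0.64), ([0.541, -0.118, 0.038], 0.56), ([0.535, 0.196, 0.035], 0.3)]
end_stop [([0.58, 0.03, 0.038], 0.82)]
lever_knob [([0.541, -0.124, 0.045], 0.83)]
jig [([0.57, -0.049, 0.02], 0.86)]
clamp [([0.546, -0.118, 0.041], 0.7)]
plate [([0.494, 0.279, 0.011], 0.79)]
job_tray [([0.468, 0.29, 0.012], 0.96)]
4.9917
```

View pics/jig1.png

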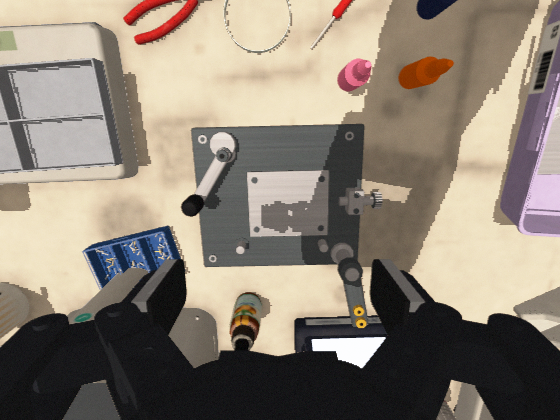

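View pics/tray1.png

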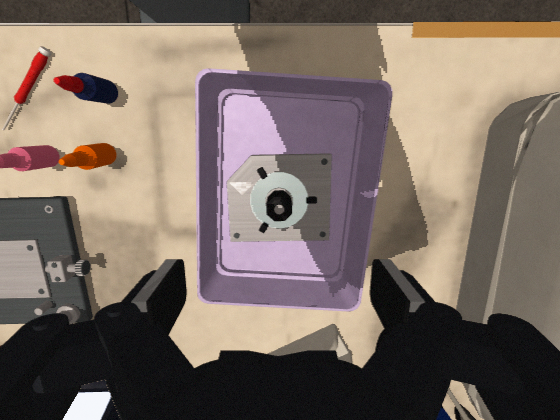

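Jig view: base corners ~(192,128),(363,125),(361,266),(205,267), bed (247,172)-(329,236), pivot (222,147), lever knob (193,205). Tray view: plate (230,155)-(333,240) with the bevel at upper left (−x −y), knob (279,205). I'll refine the poses by fitting the outlines to image edges.

```bash
cat > fit.py <<'E'
from h import *
from scipy.optimize import minimize
from scipy.ndimage import map_coordinates
def seg(pts,z,n=60):
    pts=np.array(pts,float); o=[]
    for a,b in zip(pts,np.roll(pts,-1,0)):
        o+= [(*(a+(b-a)*s),z) for s in np.linspace(.04,.96,n)]
    return np.array(o)
def fit(name,model,x0,sig=(4,2,1)):
    z=np.load(name+".npz"); g=cv2.cvtColor(z["p"],cv2.COLOR_RGB2GRAY).astype(np.float32)
    def proj(q,P):
        c,s=np.cos(q[2]),np.sin(q[2]); W=np.c_[P[:,0]*c-P[:,1]*s+q[0],P[:,0]*s+P[:,1]*c+q[1],P[:,2]]
        C=(W@z["R"].T+z["t"])@z["K"].T; return C[:,:2]/C[:,2:]
    q=np.array(x0,float)
    for s in sig:
        b=cv2.GaussianBlur(g,(0,0),s); m=np.hypot(cv2.Sobel(b,5,1,0),cv2.Sobel(b,5,0,1)); m=np.minimum(m/np.percentile(m,97),1)
        def cost(d):
            uv=proj(q+d*[.01,.01,.1],model(d) if callable(model) else model); return -map_coordinates(m,[uv[:,1],uv[:,0]],order=1).mean()
        best=min((minimize(cost,np.array([i,j,k])*s/4*.6,method="Nelder-Mead",options=dict(xatol=1e-3,fatol=1e-6)) for i in(-1,0,1) for j in(-1,0,1) for k in(-1,0,1)),key=lambda r:r.fun)
        q=q+best.x*[.01,.01,.1]; print(name,s,np.round(q,4),round(best.fun,3))
    return q,proj
E
python3 - <<'E'
from fit import *
bed=seg(np.array([(-29,-36),(45,-36),(45,52),(-29,52)])/1e3,.022)
q0=onplane("jig1",(288,204),.022); print(q0)
qj,pj=fit("jig1",bed,[q0[0]-.008,q0[1]-.008,0.02])
pl=np.array([(-22,-58),(50,-58),(50,58),(-50,58),(-50,-30)])/1e3
q0=onplane("tray1",(281,198),.012); print(q0)
qp,pp=fit("tray1",seg(pl,.012),[q0[0],q0[1],.02])
for nm,u in (("knobtop",(279,206)),): print(nm,onplane("tray1",u,.051))
print("leverknob",onplane("jig1",(193,205),.070),"pivot",onplane("jig1",(222,146),.04))
c,s=np.cos(qj[2]),np.sin(qj[2]);M=np.array([[c,-s],[s,c]])
for n,x,y in(("dl",55,46),("dr",55,-46),("es",4,58),("piv",-48.9,-56.9)): print(n,M@[x/1e3,y/1e3]+qj[:2])
# overlay
a=cv2.imread("pics/jig1.png"); b=cv2.imread("pics/tray1.png")
def ov(im,uv,x,y):
    im=cv2.resize(im[y:y+160,x:x+190],None,fx=4,fy=4,interpolation=cv2.INTER_CUBIC)
    for u in uv: cv2.circle(im,tuple(int(v) for v in ((u-[x,y])*4+2)),1,(0,255,0),-1)
    return im
dw=[(np.array((x,y))/1e3).tolist()+[.036] for x,y in((55,46),(55,-46))]+[[.004,.058,.027],[-.0489,-.0569,.045]]
uvj=np.r_[pj(qj,bed),pj(qj,np.array(dw))]
im=np.hstack([ov(a,uvj,185,120),ov(b,pp(qp,seg(pl,.012)),190,110)])
cv2.imwrite("pics/ov1.png",cv2.resize(im,(800,337),interpolation=cv2.INTER_AREA))
E
```

```text
[ 0.58402621 -0.04319909  0.022     ]
jig1 4 [ 0.5768 -0.0517  0.0294] -0.631
jig1 2 [ 0.5764 -0.0515  0.0225] -0.79
jig1 1 [ 0.5763 -0.0515  0.0217] -0.847
[0.5001446  0.27965194 0.012     ]
tray1 4 [ 0.5361  0.2482 -1.2377] -0.508
tray1 2 [ 0.5363  0.2485 -1.2417] -0.476
tray1 1 [ 0.5366  0.2491 -1.2578] -0.441
knobtop [0.49889453 0.2772354  0.051     ]
leverknob [ 0.57232658 -0.13432796  0.07      ] pivot [ 0.51997704 -0.10963948  0.04      ]
dl [ 0.63026347 -0.00430294]
dr [ 0.63226045 -0.09628126]
es [0.579015   0.00658721]
piv [ 0.52862153 -0.10943398]
```

View pics/ov1.png

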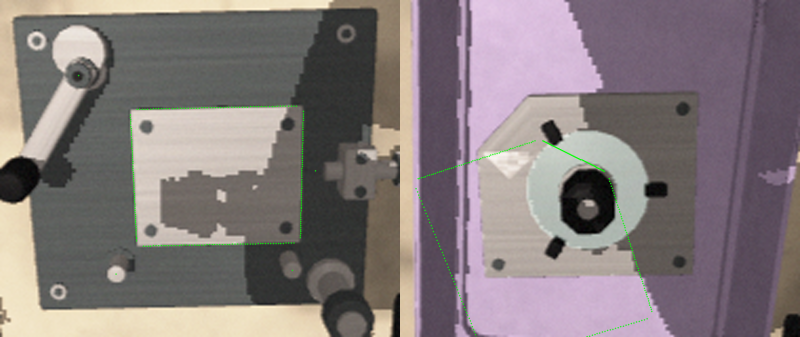

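Run:
```python
from fit import *
pl=np.array([(-22,-58),(50,-58),(50,58),(-50,58),(-50,-30)])/1e3
px=[(253.7,154.2),(331.6,154.2),(329.7,240.6),(230.4,241),(228.5,183)]
# order in model: (-22,-58)->bevel at -y side; image left=-y, up=-x
px=[px[4],px[3],px[2],px[1],px[0]]
W=np.array([onplane("tray1",u,.012)[:2] for u in px]); m=pl
A=(W-W.mean(0)).T@(m-m.mean(0)); yaw=np.arctan2(A[1,0]-A[0,1],A.trace()); c,s=np.cos(yaw),np.sin(yaw)
M=np.array([[c,-s],[s,c]]); o=W.mean(0)-M@m.mean(0); print(o,yaw,np.round((W-(m@M.T+o))*1e3,1).tolist())
fit("tray1",seg(pl,.012),[*o,yaw],sig=(1.5,1))
# depth: heights of knob top & plate
P,ok,im=cloud("tray1")
k=ok&(abs(P[...,0]-.5)<.06)&(abs(P[...,1]-.277)<.06)&(P[...,2]>.035); print("knob",k.sum(),np.median(P[k],0),P[k].min(0),P[k].max(0))
for u,v in((290,165),(320,225),(240,230)): print(P[v,u])
P,ok,im=cloud("jig1")
k=ok&(np.hypot(P[...,0]-.57,P[...,1]+.134)<.03)&(P[...,2]>.055); print("lever",k.sum(),np.median(P[k],0),P[k].min(0),P[k].max(0))
for u,v in((188+0,206),(300,180),(352,200)): print(P[v,u])
```

```text
[0.50215494 0.27861317] 0.009289358836936412 [[2.2, 0.8], [-0.7, -0.7], [-0.0, -0.2], [-0.3, -1.7], [-1.2, 1.8]]
tray1 1.5 [ 0.5006  0.272  -0.0688] -0.321
tray1 1 [ 0.5003  0.2712 -0.05  ] -0.354
knob 39575 [0.47452761 0.27980844 0.29107447] [0.46453661 0.21700236 0.0353164 ] [0.51384106 0.33699874 0.31246773]
[0.46289167 0.28941578 0.01267444]
[0.53243147 0.32484305 0.01161879]
[0.53800531 0.23222071 0.01286485]
lever 9732 [ 0.5587361  -0.11621338  0.27966429] [ 0.55104291 -0.14661264  0.05506487] [ 0.58388735 -0.10415777  0.30227091]
[ 0.57291509 -0.13868547  0.07143159]
[ 0.55709075 -0.03060136  0.0230403 ]
[0.57558602 0.02314259 0.03746018]
```

Run:
```python
from h import *
q=np.array([.5763,-.0515]);yaw=.0217;c,s=np.cos(yaw),np.sin(yaw);M=np.array([[c,-s],[s,c]])
print("screw tip in jig",M.T@(onplane("jig1",(339.4,200.8),.027)[:2]-q))
P,ok,im=cloud("tray1")
k=ok&(np.hypot(P[...,0]-.5,P[...,1]-.277)<.02)&(abs(P[...,2]-.051)<.006); print("knob",k.sum(),(P[k].min(0)+P[k].max(0))/2,P[k].min(0),P[k].max(0))
a=np.pi/4+.009; g=[.4995,.2772]
manip.set_gripper(.62,60)
manip.move_ptp([*g,.12],Rd(a)); manip.move_l([*g,.026],max_speed=.12)
print(manip.current_time(),F()); manip.set_gripper(0,60); print("w",manip.current_grip_width()*85,F())
manip.move_l([*g,.06],max_speed=.08); print(F(),manip.current_ft_torque())
manip.move_l([*g,.16],max_speed=.25); manip.dwell(.1);print(manip.current_grip_width()*85,F(),manip.current_ft_torque(),manip.current_time())
shot("held"); shot("heldscene","scene")
```

```text
screw tip in jig [0.00418687 0.06358306]
knob 555 [0.50117442 0.27673718 0.0495994 ] [0.48850779 0.26408427 0.04502694] [0.51384106 0.28939009 0.05417186]
7.1083 [0.06669471 0.04841039 0.67544577]
w 24.49757425074655 [-0.38378913 -0.19287424  6.96514153]
[-0.01924034 -0.16656319 -6.29686079] [-0.07392258  0.04521527  0.00650554]
24.5519629457661 [ 0.73807494 -0.82544757 -6.87529193] [ 0.00760825 -0.00116143  0.0408083 ] 8.6917
```

View pics/heldscene.png

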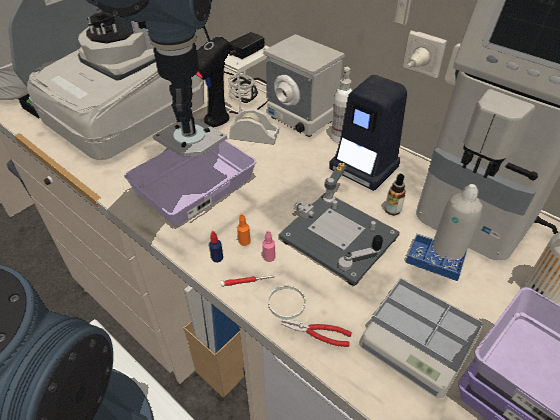

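Plate lifted level and held (knob gripped, tray and bottles undisturbed). The screw tip measures about +5 mm. Carry the plate to the jig and lower it with force watching.

```bash
cat >> h.py <<'E'
QJ=np.array([.5763,-.0515]); YAW=.0217
MJ=np.array([[np.cos(YAW),-np.sin(YAW)],[np.sin(YAW),np.cos(YAW)]])
def J(x,y): return QJ+MJ@np.array([x,y])      # jig xy -> world
def Fj():
    f=F(); return np.r_[MJ.T@f[:2],f[2]]      # force in jig axes
E
python3 - <<'E'
from h import *
a=np.pi/4+YAW; g=J(-.004,-.002)
manip.move_l([*g,.16],Rd(a),max_speed=.22); manip.move_l([*g,.058],max_speed=.12); manip.dwell(.15)
f0=Fj(); print(f0,manip.current_time()); z=.058
shot("near","scene")
while z>.040:
    z-=.001; manip.move_l([*g,z],max_speed=.04); f=Fj()
    if f[2]-f0[2]>2.5: break
print(z,manip.current_ee_pos(),f,manip.current_ft_torque(),manip.current_time())
shot("down","scene")
im=np.hstack([cv2.resize(cv2.imread(f"pics/{n}.png")[150:290,260:420],None,fx=2.5,fy=2.5) for n in("near","down")]); cv2.imwrite("pics/nd.png",im)
E
```

```text
[ 0.29431202  0.04165529 -5.76768457] 11.6333
0.04599999999999999 [ 0.57325806 -0.05374268  0.04697867] [-0.65053487  0.11237096  5.54357963] [-0.02800926  0.08063943 -0.0267347 ] 14.6833
```

View pics/nd.png

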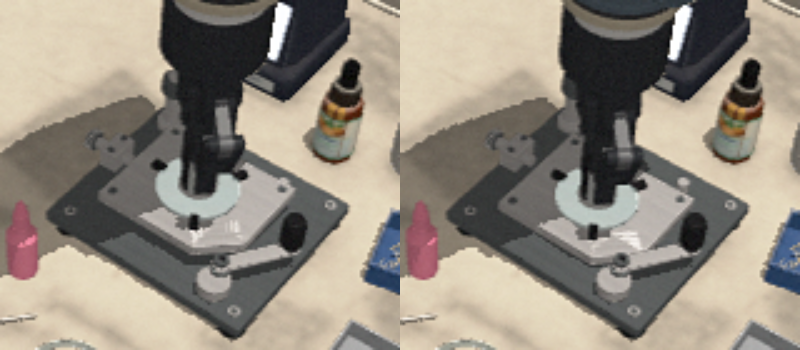

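```bash
cat >> h.py <<'E'
def push(x,y,z,d,axis,lim,step=.0004,maxd=.012,spd=.03):
    n=0;f=Fj()
    while n*step<maxd:
        n+=1; x+=d[0]*step; y+=d[1]*step
        manip.move_l([*J(x,y),z],max_speed=spd); f=Fj()
        if abs(f[2])>25 or -f[axis]>lim or max(abs(f[:2]))>7: break
    print("push",d,round(x*1e3,2),round(y*1e3,2),"F",np.round(f,2),"T",np.round(manip.current_ft_torque(),3),"t",manip.current_time())
    return x,y,f
E
python3 - <<'E'
from h import *
x,y,z=-.004,-.002,.0467
manip.move_l([*J(x,y),z],max_speed=.02); manip.dwell(.1); print(Fj())
x,y,f=push(x,y,z,(1,0),0,3)
if f[0]<-3:
    x,y,f=push(x-.0003,y,z,(0,1),1,3)
print(MJ.T@(manip.current_ee_pos()[:2]-QJ))
E
```

```text
[0.12895122 0.04485945 3.75646023]
push (1, 0) -0.8 -2.0 F [-3.61 -0.41  8.06] T [ 0.062  0.549 -0.11 ] t 17.0833
push (0, 1) -1.1 6.4 F [-2.09 -3.91  7.46] T [-0.553  0.367 -0.128] t 22.3333
[-0.00109365  0.00586647]
```

Run:
```python
from h import *
manip.set_gripper(.37); print("w",manip.current_grip_width())
x,y,z=-.0011,.0059,.047
manip.move_l([*J(x,y),z],max_speed=.02); manip.dwell(.1); print("free",Fj(),manip.current_ft_torque())
x,y,f=push(x,y,z,(1,1),0,4,step=.0003,maxd=.006)
manip.dwell(.1); print(Fj(),manip.current_ft_torque(),MJ.T@(manip.current_ee_pos()[:2]-QJ),manip.current_time())
shot("seated"); shot("seat_top","top")
im=cv2.imread("pics/seated.png"); cv2.imwrite("pics/seated2.png",cv2.resize(im[90:300,160:440],None,fx=2.8,fy=2.8,interpolation=cv2.INTER_CUBIC))
```

```text
w 0.3712880343129044
free [ 0.36493564 -0.647962    0.40999725] [-0.05578085  0.00945756 -0.01414748]
push (1, 1) 1.3 8.3 F [-4.14 -5.65  2.52] T [-0.736  0.614  0.019] t 24.925
[-4.6281229  -5.00748675  2.80821092] [-0.72896144  0.55031864  0.03008118] [0.00088562 0.00791757] 25.025
```

View pics/seated2.png

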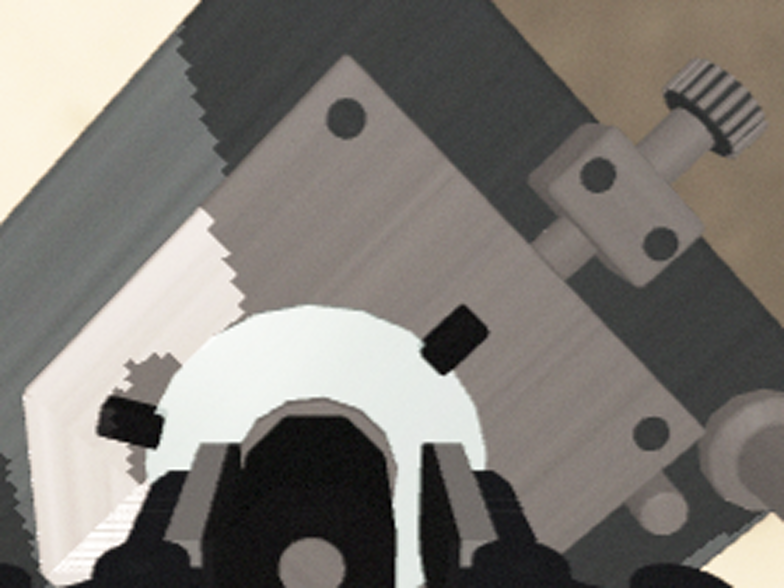

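The pad bears on the knob with 4.6 / 5.0 N; the plate's +y edge touches the screw tip (~(560,265)) and its +x edge is at dowel_left (~(665,490)). Back off, lift and look at it free-standing.

Run:
```python
from fit import *
p=MJ.T@(manip.current_ee_pos()[:2]-QJ)-.0026
manip.move_l([*J(*p),.047],max_speed=.04); print("backed",Fj())
manip.move_l([*J(*p),.13],max_speed=.2)
manip.move_ptp([.545,-.065,.20],Rd(np.pi/2)); shot("free1"); print(manip.current_time())
pl=np.array([(-22,-58),(50,-58),(50,58),(-50,58),(-50,-30)])/1e3
q,pj=fit("free1",seg(pl,.032),[*J(0,.005),YAW],sig=(2,1)); print("plate in jig",MJ.T@(q[:2]-QJ),q[2]-YAW)
im=cv2.imread("pics/free1.png"); u=pj(np.array([*J(0,.005),YAW]),np.array([[0,0,.032]]))[0].astype(int); print(u)
c=im[u[1]-85:u[1]+90,u[0]-110:u[0]+110]; cv2.imwrite("pics/free2.png",cv2.resize(c,None,fx=3.4,fy=3.4,interpolation=cv2.INTER_CUBIC))
```

```text
backed [-0.90653226  0.61655882  0.20989952]
26.7917
free1 2 [ 0.5761 -0.0462  0.0371] -0.743
free1 1 [ 0.5762 -0.0467  0.0251] -0.76
plate in jig [6.57924485e-06 4.84524497e-03] 0.003384912814019158
[295 221]
```

View pics/free2.png

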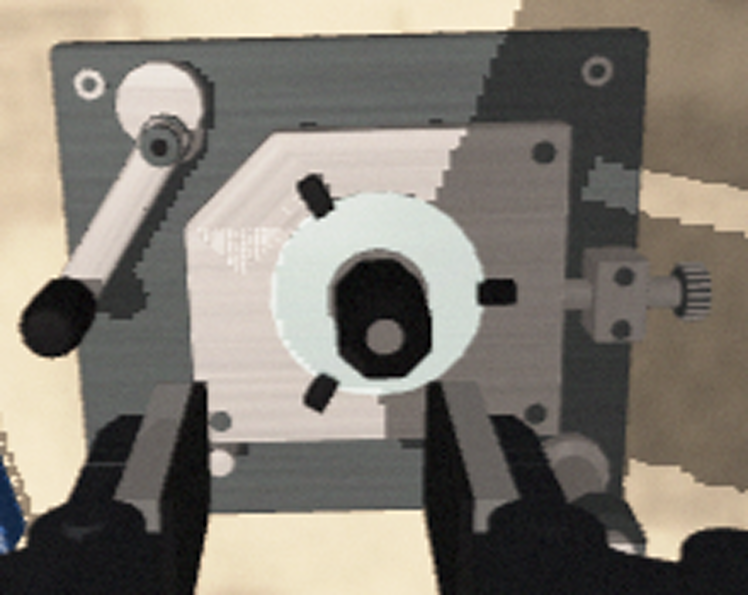

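Plate free-standing: fit gives x 0.0, y +4.85, yaw ~0, against the screw tip and dowels; the clamp is still open. Now swing the lever, with the jaws loosely round its knob and turning with it.

```bash
cat > lever.py <<'E'
from h import *
PIV=J(-.0489,-.0569); R0=.055; ZL=.043
def pose(th):  # th: lever direction in jig, rad
    w=th+YAW; p=PIV+R0*np.array([np.cos(w),np.sin(w)])
    a=(w+np.pi/2+np.pi/2)%np.pi-np.pi/2
    return p,w
def go(th,a,spd=.08):
    p,w=pose(th); manip.move_l([*p,ZL],Rd(a),max_speed=spd)
    f=F(); t=np.array([np.sin(w),-np.cos(w)]); r=np.array([np.cos(w),np.sin(w)])
    return -f[:2]@t, f[:2]@r, f[2]     # resistance to clockwise turning, radial, z
E
python3 - <<'E'
from lever import *
k=onplane("free1",(199.1,233.1),.070)[:2]; v=MJ.T@(k-PIV); th=np.arctan2(v[1],v[0]); print("r",np.linalg.norm(v),"deg",np.degrees(th)%360,k)
print("joint0",np.radians(330)-th%(2*np.pi))
p,w=pose(th); a=w+np.pi/2; a=a if a>-np.pi/2 else a+np.pi; print(a,[manip.inverse_kinematics([*pose(np.radians(g))[0],ZL],Rd(a+np.radians(g)-th-(2*np.pi if g>180 else 0))) is not None for g in (325,270,190)])
manip.set_gripper(.5,20)
manip.move_ptp([*p,.13],Rd(a)); manip.move_l([*p,ZL],max_speed=.12); print(F())
manip.set_gripper(.27); print(F(),manip.current_grip_width(),manip.current_time())
shot("lev1"); shot("lev1s","scene")
c=cv2.imread("pics/lev1s.png")[170:290,280:440]; d=cv2.imread("pics/lev1.png")[60:330,100:460]
cv2.imwrite("pics/lev2.png",np.hstack([cv2.resize(c,(400,300)),cv2.resize(d,(400,300))]))
E
```

```text
r 0.054747844957231645 deg 327.3043173415191 [ 0.57535012 -0.1380145 ]
joint0 0.047048537979405225
1.0218490132171927 [True, True, True]
[ 0.86510657 -0.02968792  0.1456659 ]
[-0.05449618 -0.10541902  0.19496446] 0.2741251755539619 28.7583
```

View pics/lev2.png

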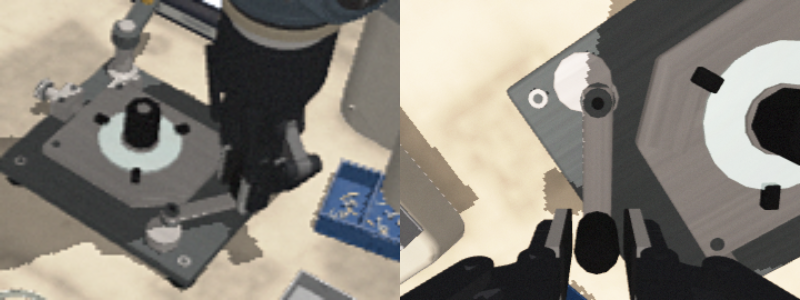

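The lever knob sits between the pads without contact. Swing.

Run:
```python
from lever import *
j0=.047; a0=1.0218; j=j0; log=[]
while j<2.56:
    d=.15 if j<2.2 else .02 if j>2.38 else .05
    j+=d; r=go(np.radians(330)-j,a0-(j-j0),.08); log.append((round(j,2),*[round(float(v),1) for v in r]))
    if r[0]>(7 if j<2.3 else 6.5) or abs(r[1])>10: break
print(log); 
p=manip.current_ee_pos(); print(manip.current_time(),np.degrees(np.arctan2(*(MJ.T@(p[:2]-PIV))[::-1]))%360)
```

```text
[(0.2, 0.9, 0.1, -0.1), (0.35, -0.4, 0.3, -0.4), (0.5, 0.3, -0.3, -0.1), (0.65, -0.6, -0.5, -0.3), (0.8, -0.1, 0.5, 0.1), (0.95, 0.0, 0.4, 1.0), (1.1, -0.1, 0.8, 0.2), (1.25, -0.2, -0.1, 0.0), (1.4, 0.2, 0.8, -0.1), (1.55, 0.1, -0.4, 0.2), (1.7, -0.3, -1.3, -0.4), (1.85, 0.1, -0.2, -0.4), (2.0, 1.0, 0.4, 0.2), (2.15, -0.2, -0.9, 0.1), (2.3, -0.5, 0.4, -0.1), (2.35, 1.3, -0.1, -0.3), (2.4, 1.5, 0.9, -0.1), (2.42, 2.9, 0.1, -1.2), (2.44, 3.1, 0.3, -0.5), (2.46, 1.5, -1.2, -0.8), (2.48, 2.5, -1.0, 0.1), (2.5, 6.4, -0.3, -1.1), (2.52, 12.9, 0.2, -4.9)]
35.3583 186.9866850992383
```

Run:
```python
from fit import *; from lever import *
R=manip.current_tcp_rot(); a=np.arctan2(R[1,1],R[0,1])
print(go(np.radians(190),a)); manip.set_gripper(.5)
p,_=pose(np.radians(190)); manip.move_l([*p,.13],max_speed=.2)
manip.move_ptp([.535,-.065,.21],Rd(np.pi/2)); manip.dwell(.1); shot("fin"); print(manip.current_time(),F())
for c in("wrist",): print([(np.round(r["at"],3).tolist(),round(r["confidence"],2)) for r in manip.look_for(c,"lever_knob")][:2],pose(np.radians(190))[0])
shot("fins","scene"); print([(np.round(r["at"],3).tolist(),round(r["confidence"],2)) for r in manip.look_for("scene","glue_bottle")][:3])
pl=np.array([(-22,-58),(50,-58),(50,58),(-50,58),(-50,-30)])/1e3
q,pj=fit("fin",seg(pl,.032),[*J(0,.005),YAW],sig=(2,1)); print("plate in jig",MJ.T@(q[:2]-QJ),q[2]-YAW)
bed=seg(np.array([(-80,-91),(80,-91),(80,91),(-80,91)])/1e3,.018)
u=pj(np.array([*J(0,.005),YAW]),np.array([[0,0,.032]]))[0].astype(int)
c=cv2.imread("pics/fin.png")[u[1]-95:u[1]+85,u[0]-120:u[0]+110]
cv2.imwrite("pics/fin2.png",cv2.resize(c,None,fx=3.3,fy=3.3,interpolation=cv2.INTER_CUBIC)); print(u)
```

```text
(np.float64(1.0200283415848204), np.float64(0.1756207800204029), np.float64(-0.15364840487282472))
39.1083 [ 0.22302709 -0.25952503 -0.45622246]
[([0.508, -0.117, 0.044], 0.64)] [ 0.4747017  -0.12017133]
[([0.446, 0.018, 0.04], 0.67), ([0.444, 0.081, 0.039], 0.6), ([0.378, 0.088, 0.036], 0.53)]
fin 2 [ 0.5765 -0.0465  0.0238] -0.702
fin 1 [ 0.5763 -0.0465  0.0228] -0.743
plate in jig [0.00015153 0.00502043] 0.0011026540325192284
[294 226]
```

View pics/fin2.png

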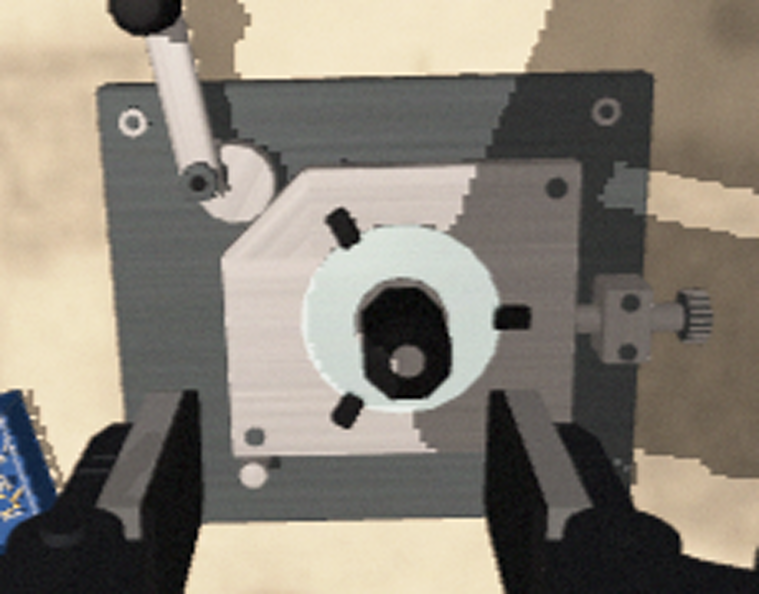

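View pics/fins.png

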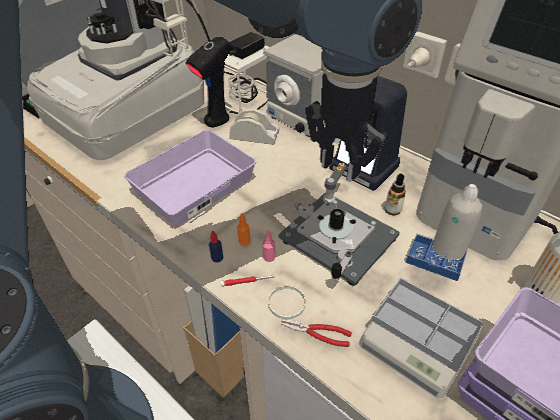

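Lever is round on the −x side with the cam bearing on the bevel; all bottles stand. Check the lever angle numerically before handing in.

Run:
```python
from lever import *
P,ok,im=cloud("fin"); e=pose(np.radians(190))[0]
for lo,hi in((.066,.075),):
    k=ok&(np.hypot(P[...,0]-e[0],P[...,1]-e[1])<.025)&(P[...,2]>lo)&(P[...,2]<hi)
    c=(P[k].min(0)+P[k].max(0))/2; v=MJ.T@(c[:2]-PIV); print(k.sum(),c,np.linalg.norm(v),np.degrees(np.arctan2(v[1],v[0]))%360, (P[k].max(0)-P[k].min(0)))
P,ok,im=cloud("jig1"); e=pose(np.radians(327.3))[0]
k=ok&(np.hypot(P[...,0]-e[0],P[...,1]-e[1])<.025)&(P[...,2]>.066)&(P[...,2]<.075)
c=(P[k].min(0)+P[k].max(0))/2; v=MJ.T@(c[:2]-PIV); print("open ref",c,np.linalg.norm(v),np.degrees(np.arctan2(v[1],v[0]))%360)
```

```text
309 [ 0.47511485 -0.12060569  0.06949384] 0.05468182304031814 190.5308018183668 [0.01649612 0.01715462 0.00684759]
open ref [ 0.57519822 -0.13822821  0.06937375] 0.054730397935994136 327.0304823581747
```

```bash
python3 -c "
from bench import manip
print(manip.current_time(),manip.current_force()); manip.sign_off()"
```

```text
39.2583 [-0.32294467  0.25184307  0.22783057]
the job is handed in; nothing more can be done
```

The plate is locked in the jig and the job is handed in at 39.3 s; the hand-in gave no verdict.

**What I did:** I lifted the plate from the tray by its knob and laid it flat on the bed with the bevel at the open clamp. I then let go and pushed its knob diagonally with one finger pad until it read 4.6 N (x) and 5.0 N (y). After backing off, I swung the lever clockwise to its stop with the jaws loosely round its knob.

**Last checks:**
- **Plate:** in the jig frame it lies at x +0.15 mm, y +5.0 mm, with a yaw of 0.001 rad. That agrees with the screw tip, which I measured at about +5 mm.
- **Clamp:** the lever stands at 190.5°, against 190° when locked, and in the picture the cam bears on the bevel.
- **Glue bottle:** it still stands where it was, and the gripper touches nothing.

**What was less clean:**
- **Force at the lever stop:** the last small step against the stop read 12.9 N before I backed off, more than I intended.
- **Contact at the right dowel:** I did not measure this directly. It follows from the push forces and the fitted yaw. Before clamping, that fit still showed 0.003 rad, about 0.3 mm over the distance between the dowels, which is about what the camera can resolve.
- **Lever turning force:** readings taken between steps were near zero for most of the swing. Only the final angle and the stop contact confirm that the lever turned.

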